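Seat a copper busbar blank in the drilling fixture and clamp it

ROBOT

A 6-joint arm with a two-finger parallel gripper is mounted at the origin on the work surface. World frame = base frame: x ahead of the robot, y to its left, z up, the work surface at z = 0. Lengths are in m, angles in rad, forces in N, time in s.
With the tool pointing down it reaches from about 0.425 to 0.95 m from the base axis. Payload 3.5 kg.
Tool frame: the origin (TCP) lies midway between the tips of the shut fingers; the grasp point (between the pads) lies 19 mm behind it; z points along the fingers, y is the line along which they close (so a half turn about z gives the same grasp; the last joint's range is limited). The gripper opens to 85 mm and grips with 20 to 120 N. Pads are 22 mm wide; open, the fingers measure 114 mm over their backs; the gripper's body (76 mm by 85 mm) begins 54 mm behind the grasp point. The pads swing forward as they close: fully open they stand 13 mm farther back than shut.
Start: joints at [-1.461, 0.286, 1.577, -0, 1.279, -0.15], TCP at [0.173, -0.652, 0.231] pointing down, gripper open.
Joint ranges: [-2.77, 2.77], [-0.9, 2.22], [0.21, 2.48], [-1.53, 4.67], [0.24, 2.81], [-2.84, 2.84]. Speed limits (rad/s): [2.79, 2.79, 3.14, 3.14, 3.14, 3.14].

INTERFACE

Orientations are given as a unit quaternion [x, y, z, w].
In Python, from plant import get_state, read_camera, ctrl gives the robot as it stands.
- The arm moves only by the shell command python3 -m crank 'ROWS' [FORCE]. ROWS is JSON, a list of rows, each a list of 3 entries, a list of its own where there are three numbers: the shift along the tool's x, y, z in mm, then the turn about the tool's z in degrees, then the closure in counts, from 0 (fully open) to 255 (shut). In form: [[[tx, ty, tz], yaw, claw], ...]. A call has 1 to 10 rows; each row is the pose to reach, as a shift and turn from the pose commanded when the call began, along the tool's axes at that moment; what a row does not reach only later rows make up. A row lasts 1/10 s, in which the tool goes at most 50 mm and 8.59 degrees, less where a joint would pass 70% of its speed; a pose out of reach is approached as far as the arm can. A call with a gripper value outside its range is refused whole. The fingers move at their own pace and stop on an object; FORCE is the grip in N (left out, the last holds). Time passes only in rows, so rows that repeat a pose let the fingers close. It gives the time, the measured TCP pose, the force, the opening and the grip force at its end, in the units of the state.
- get_state(): the state, without advancing time (a new reading comes with each control period).
- read_camera(name): name is "scene" or "top" or "wrist"; returns a dict with "frame" (420x560x3 uint8, blue, green, red), "range_z" (420x560 float32, m along the optical axis (not along the pixel's ray), 0 where there is no reading), "vfov" (degrees; the focal length in pixels is half the picture's height over the tangent of half this angle, whatever the lens; pixels are square), "cx", "cy" (the principal point, pixels), "k1" (the pictures are not rectified: a ray, as slopes to the right and down, at radius r is drawn at 1 + k1 r^2 times it, then the intrinsics apply), "origin" and "orientation" of the camera in the world. Camera axes: x right, y down, z forward; pixel columns grow to the right and rows downward; lengths in m; the calibration is good to about 2 mm. A picture is of the moment at which its call begins.
- ctrl.sign_off(): hands the job in; it is judged then, once.
The state is a dict: "time": time; "qpos": joint angles; "dq": joint speeds; "joint_efforts": joint torques, N m; "eef_pos": TCP position; "tcp_rot": TCP orientation; "contact_force": force on the tool from outside, world axes, zero at the start; "wrist_torque": the same for the moment, N m; "opening": opening from 0.0 (shut) to 1.0 (fully open); "finger_force": force on a finger pad.
Only numpy, scipy, OpenCV 4.12 (cv2) and the standard library are available. Lean on these libraries where they do the work, as an engineer would, in place of code of your own. Each camera call takes 0.05 s, during which the arm holds its last target. There are 200 camera calls.

TASK

Get the copper bar that lies in the fixture's loading channel over the yellow lip and into the pocket, and press it down until you feel it sits fully home on the pocket floor. Only then swing the red-handled clamp all the way shut over it and let go; do not bring the clamp down onto a bar that still stands proud, and leave the other things on the bench where they are.

Things in the scene. Friction and masses are not known exactly. Their poses are not given: they have to be found in the camera images.
- fixture: Bar-drilling fixture bolted to the bench, blue base 100 (x) by 262 (y) by 14 mm. Origin at bench height below the pocket's centre, z up; heights below are above the bench. Loading channel, floor at 26 mm, y -192 to -60 mm, open at -y. Side guides 7 mm thick, inner faces at x = -21 and 21 mm, tops at 32 mm, along channel and pocket. Hinge cheeks at x 31 to 49, y -16 to 16 mm, top 52 mm.
- lip (a point): Middle of the yellow lip's top, at x 0, y -48.5, z 28 mm in the fixture's frame. The lip crosses the channel: a ramp from 26 mm high at y = -60 to 28 mm at y = -50, flat to y = -47 mm, then a sheer drop into the pocket.
- pocket (a point): Centre of the pocket's floor, at x 0, y 0, z 20 mm in the fixture's frame. The pocket runs from y = -47 to +47 mm; beyond it a dark end stop, y 47 to 61 mm, top 34 mm above the bench.
- bar: The copper bar to be seated: 40 (x) by 90 (y) by 10 mm thick, about 0.3 kg, two dark bolt-hole marks on top. Origin at the centre of its underside. Starts lying in the loading channel, long axis along the fixture's y. Fully home, its origin is at x 0, y 0 (play 2 mm in y, 1 mm in x), z 20 mm in the fixture's frame and its top 30 mm above the bench.
- pad (a joint): Green lift-out pad, 34 by 70 mm, in the pocket's floor. Value in m: height of its top above the floor, 0 = flush, at most 0.006. Starts 3.5 to 5.5 mm up and holds the bar up by as much. No spring: it is stiff, carries the bar's weight, slides down to a hard stop under about 9 N in all (about 6 N of push on the bar), and stays where it is left.
- clamp (a joint): Clamp hinge angle, rad: 0 = shut (arm level, pointing to the fixture's -x across the bar), 1.57 upright, more = leaning back to the fixture's +x, stop at 2.4. Starts at 1.9 to 2.3. Stiff hinge (0.16 N m), stays at any angle. Steel strap 20 mm wide, 7 thick. A rubber foot, 14 mm diameter, 40 mm from the hinge, reaches 10 mm below the strap; shut, its tip is 30.5 mm above the bench.
- clamp_hinge (a point): The clamp's hinge axis, at x = 40, y = 0, z = 44 mm in the fixture's frame; the axis runs along the fixture's y.
- clamp_end (a point): Outer end of the clamp's red handle, on the arm's mid-line, 92 mm from the hinge axis. The handle is the outer 40 mm of the arm, 24 mm wide, 13 mm thick. The point's orientation is the arm's: at angle 0 the same as the fixture's.
- offcut: Bystander: short copper offcut 30 by 60 by 10 mm lying on the bench beside the fixture (not the bar to be seated).
- contactor: Bystander: grey and black contactor 56 by 45 by 62 mm high, near the fixture.
- driver: Bystander: orange-handled screwdriver, 190 mm long, lying on the bench.
- spanner: Bystander: steel spanner, 170 mm long, lying on the bench.
- tape: Bystander: black roll of tape 90 mm in diameter, 19 mm high.
Not all that is in view belongs to the job. Leave any white look-alike of the bar alone.

How it is judged:
On the way:
1. the bar lies fully down in the pocket (tolerances as at the end) for 0.2 s with the clamp still open (over 0.7 rad) (x of bar in the frame of fixture between -0.004 and 0.004 m and y of bar in the frame of fixture between -0.005 and 0.005 m and z of bar in the frame of fixture below 0.0218 m and angle between bar's own z axis and vertical below 0.04 rad and value of joint pad below 0.0015 m and value of joint clamp above 0.7 rad), for 0.2 s.
At the end, for the whole second after the job is handed in: The bar lies at rest fully down in the pocket (within 4 mm across and 5 mm along of its centre, within 1.8 mm of the floor, tilted under 0.04 rad, lift-out pad within 1.5 mm of fully down) and the clamp is shut over it (under 0.06 rad) (x of bar in the frame of fixture between -0.004 and 0.004 m and y of bar in the frame of fixture between -0.005 and 0.005 m and z of bar in the frame of fixture below 0.0218 m and angle between bar's own z axis and vertical below 0.04 rad and value of joint pad below 0.0015 m and value of joint clamp below 0.06 rad and linear speed of bar below 0.02 m/s and velocity of joint clamp below 0.1 rad/s); the robot touches nothing.
It fails at once if the clamp is brought down (under 0.2 rad) while the bar is not fully down in the pocket (value of joint clamp below 0.2 rad and not (x of bar in the frame of fixture between -0.004 and 0.004 m and y of bar in the frame of fixture between -0.005 and 0.005 m and z of bar in the frame of fixture below 0.0218 m and angle between bar's own z axis and vertical below 0.04 rad and value of joint pad below 0.0015 m)).
It fails at once if a bystander on the bench is moved by more than 25 mm (distance of any of offcut, contactor, driver, spanner, tape from where it was at the start of the episode above 0.025 m).
It also fails if it takes over 58 s, if anything falls off the work surface, if the arm or the gripper's body presses on something with over 40 N, if the wrist force passes 120 N, or if a joint passes its speed limit or range.

## Working session

There is one attempt and no reset: what is moved stays moved. The work goes in short steps, Python scripts to look and compute and a shell command to move; the robot and the scene stay as the last step left them, time stands still between calls to the robot, and variables do not carry over. Pictures are saved under pics/ and viewed, at most 10 in all, crops included, and the job is handed in when it is done.

```bash
ls; mkdir -p pics; cat > h.py <<'E'
import numpy as np, cv2
from scipy.spatial.transform import Rotation as R
from plant import get_state, read_camera, ctrl
def cam(n):
    c=read_camera(n); c['f']=c['frame'].shape[0]/2/np.tan(np.radians(c['vfov'])/2); return c
def px(c,u,v,z=None):
    """pixel -> world; by depth, or by known height z"""
    K=np.array([[c['f'],0,c['cx']],[0,c['f'],c['cy']],[0,0,1.]])
    s=cv2.undistortPoints(np.array([[[u,v]]],float),K,np.array([c['k1'],0,0,0.]))[0,0]
    d=R.from_quat(c['orientation']).apply([s[0],s[1],1]); o=np.array(c['origin'])
    if z is None:
        q=c['range_z'][int(round(v))-1:int(round(v))+2,int(round(u))-1:int(round(u))+2]; t=np.median(q)
    else: t=(z-o[2])/d[2]
    return o+t*d
def proj(c,p):
    q=R.from_quat(c['orientation']).inv().apply(np.atleast_2d(p)-np.array(c['origin']))
    K=np.array([[c['f'],0,c['cx']],[0,c['f'],c['cy']],[0,0,1.]])
    return cv2.projectPoints(q,np.zeros(3),np.zeros(3),K,np.array([c['k1'],0,0,0.]))[0][:,0]
E
python3 - <<'E'
from h import *
import pickle
for n in('top','scene'):
    c=cam(n); cv2.imwrite(f'pics/{n}0.png',c['frame']); pickle.dump(c,open(n+'.pkl','wb'))
    print(n,c['origin'],c['orientation'],c['f'])
print(get_state())
E
```

```text
pics
top [0.3804597  0.02626022 1.0509842 ] [ 0.71018633 -0.69750341  0.07136762 -0.06349037] 437.6566921383809
scene [ 1.00400361 -0.40331571  0.74207309] [ 0.85560812  0.36185397 -0.14498616 -0.34055171] 427.9503088427337
{'time': 0.1, 'qpos': array([-1.46100924e+00,  2.87100666e-01,  1.57805671e+00,  5.53407969e-06,
        1.27861687e+00, -1.49973589e-01]), 'dq': array([ 0.00018784, -0.00116071, -0.00224045, -0.00106952,  0.000967  ,
       -0.00063842]), 'joint_efforts': array([ 1.44919231e-03, -4.07293189e+01, -2.93698722e+01, -8.90273463e-05,
        3.40022314e-03,  1.86582406e-05]), 'eef_pos': array([ 0.17335295, -0.65173055,  0.23005565]), 'tcp_rot': array([ 9.91576913e-01,  1.29514620e-01,  2.45645283e-05, -1.09052274e-03]), 'contact_force': array([ 2.82056590e-01, -2.36787707e-04,  3.67040070e-01]), 'wrist_torque': array([ 0.00222271,  0.0129352 , -0.03122583]), 'finger_force': 0.0, 'opening': 1.0001502379822933}
```

View pics/top0.png

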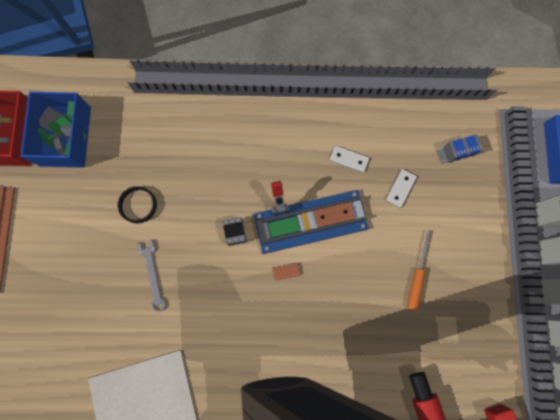

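View pics/scene0.png

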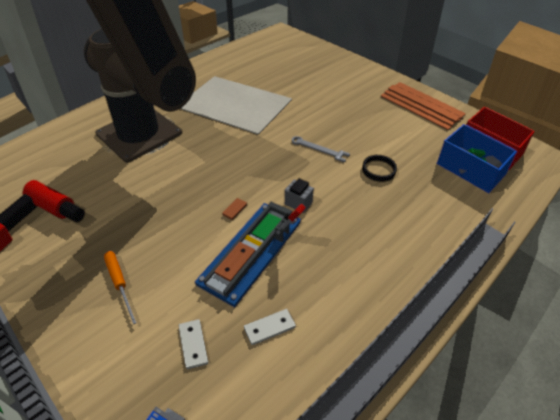

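The top view shows the fixture at about (312,222): bar at (335,215), lip at (306,220), green pad at (285,227) and upright clamp at (279,195). The fixture's +y points image-left, and the contactor is at (234,230). The scene view agrees. I'll enlarge for corners.

```bash
python3 - <<'E'
import pickle
from h import *
c=pickle.load(open('top.pkl','rb'))
cv2.imwrite('pics/topc.png',cv2.resize(c['frame'][170:270,215:385],None,fx=4.7,fy=4.7,interpolation=cv2.INTER_CUBIC))
E
```

```text
(no output)
```

View pics/topc.png

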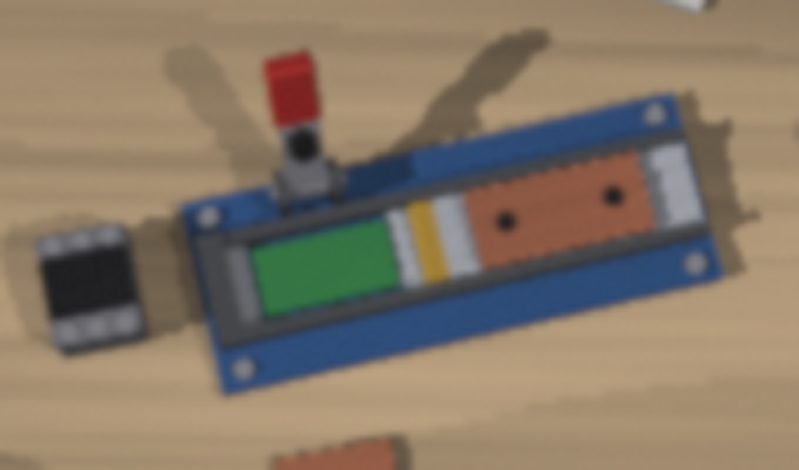

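The crop shows base corners at (183,203), (678,95), (722,278), (224,393). Bar corners are at (467,192), (640,150), (655,232), (482,270), and the lip's middle is at (427,241). The clamp end is at (290,60).

```bash
cat >> h.py <<'E'
def fix(F,p): return F[:3]+R.from_euler('z',F[3]).apply(p)
E
python3 - <<'E'
import pickle
from h import *
c=pickle.load(open('top.pkl','rb'))
P=lambda u,v,z:px(c,215+(u+.5)/4.7-.5,170+(v+.5)/4.7-.5,z)
b=[P(*q,.014) for q in[(183,203),(678,95),(722,278),(224,393)]]
print('base',np.round(b,4)); n=np.linalg.norm
print('sides',n(b[0]-b[1]),n(b[1]-b[2]),n(b[2]-b[3]),n(b[3]-b[0]))
d=(b[0]-b[1]+b[3]-b[2]); yaw=np.arctan2(-d[0],d[1]); print('yaw',np.degrees(yaw))
lip=P(427,241,.028); print('lip',lip)
k=[P(*q,.036) for q in[(467,192),(640,150),(655,232),(482,270)]]
kc=np.mean(k,0); print('bar',kc,n(k[0]-k[1]),n(k[1]-k[2])); dk=k[0]-k[1]+k[3]-k[2]; print('baryaw',np.degrees(np.arctan2(-dk[0],dk[1])))
r=R.from_euler('z',yaw)
o=lip-r.apply([0,-.0485,.028]); print('origin from lip',o)
bc=np.mean(b,0); print('base centre in F',r.inv().apply(bc-o),'bar in F',r.inv().apply(kc-o))
print('pad', [r.inv().apply(P(*q,.025)-o).round(4) for q in[(252,246),(392,220),(400,285),(264,317)]])
e=px(c,215+290/4.7,170+60/4.7); print('clamp end depth',e,r.inv().apply(e-o))
e=px(c,215+293/4.7,170+95/4.7); print('handle',e,r.inv().apply(e-o))
print('bar z depth',px(c,215+560/4.7,170+208/4.7),'floor',px(c,215+680/4.7,170+185/4.7))
print(np.round(r.inv().apply(px(c,234,231)-o),3))
s=get_state(); print(R.from_quat(s['tcp_rot']).as_matrix().round(3))
E
```

```text
base [[ 0.5721  0.0852  0.014 ]
 [ 0.634  -0.1696  0.014 ]
 [ 0.5385 -0.1905  0.014 ]
 [ 0.4752  0.0618  0.014 ]]
sides 0.26228803833105724 0.09772371915785133 0.2600644048538221 0.09963399303118436
yaw 13.857504523003252
lip [ 0.55236181 -0.03907105  0.028     ]
bar [ 0.5676672  -0.10582054  0.036     ] 0.09037444391160245 0.042454700312370336
baryaw 14.247346772936583
origin from lip [5.40745673e-01 8.01732579e-03 2.77555756e-17]
base centre in F [-0.00090171 -0.06291818  0.014     ] bar in F [-0.00112712 -0.11697246  0.036     ]
pad [array([0.0175, 0.0381, 0.025 ]), array([ 0.0149, -0.034 ,  0.025 ]), array([-0.0184, -0.0303,  0.025 ]), array([-0.019,  0.04 ,  0.025])]
clamp end depth [0.61823327 0.03040815 0.12839428] [0.08059505 0.00318023 0.12839428]
handle [0.60529242 0.02874882 0.1131906 ] [0.06763344 0.00466863 0.1131906 ]
bar z depth [ 0.56790028 -0.10599862  0.03741697] floor [ 0.58282469 -0.16832308  0.02724378]
[0.008 0.119 0.061]
[[ 0.966  0.257 -0.   ]
 [ 0.257 -0.966  0.002]
 [ 0.    -0.002 -1.   ]]
```

```bash
python3 -m crank '[[[0,0,-20],0,255],[[520,-470,-20],0.9,255],[[520,-470,-20],0.9,255],[[520,-470,-20],0.9,255],[[520,-470,-20],0.9,255],[[520,-470,-20],0.9,255],[[520,-470,-20],0.9,255],[[520,-470,-20],0.9,255],[[520,-470,-20],0.9,255],[[520,-470,-20],0.9,255]]' 40
cat > to.py <<'E'
# offset in tool axes (mm) from the present pose to a world point; yaw error in deg to fixture x
import sys; from h import *
def to(p,F=None):
    s=get_state(); r=R.from_quat(s['tcp_rot'])
    x=r.apply([1,0,0]); return (r.inv().apply(np.array(p)-s['eef_pos'])*1000).round(1), np.degrees(np.arctan2(x[1],x[0])).round(2)
E
python3 -c "
from to import *
print(to([.555,-.06,.25]))"
```

```text
time: 1.1
eef_pos: [0.4191, -0.2729, 0.251]
tcp_rot: [0.993, 0.122, -0.0, -0.0]
contact_force: [0.5, 0.4, -0.4]
opening: 0.004
finger_force: 0.0
(array([ 183.3, -173.8,    1. ]), np.float64(13.97))
```

```bash
python3 -m crank '[[[183,-174,0],0,255],[[183,-174,0],0,255],[[183,-174,0],0,255],[[183,-174,0],0,255],[[183,-174,0],0,255],[[183,-174,0],0,255],[[183,-174,0],0,255],[[183,-174,0],0,255]]'
python3 - <<'E'
from h import *; import pickle
c=cam('wrist'); pickle.dump(c,open('w.pkl','wb')); cv2.imwrite('pics/w1.png',cv2.resize(c['frame'],(800,600)))
print(c['origin'],c['f'],get_state()['eef_pos'])
E
```

```text
time: 1.9
eef_pos: [0.5535, -0.0624, 0.2508]
tcp_rot: [0.993, 0.122, -0.001, 0.0]
contact_force: [-1.3, 0.5, -0.1]
opening: -0.003
finger_force: 0.0
[ 0.62443959 -0.04387105  0.39352638] 308.7711498928015 [ 0.55348605 -0.06287555  0.25098085]
```

View pics/w1.png

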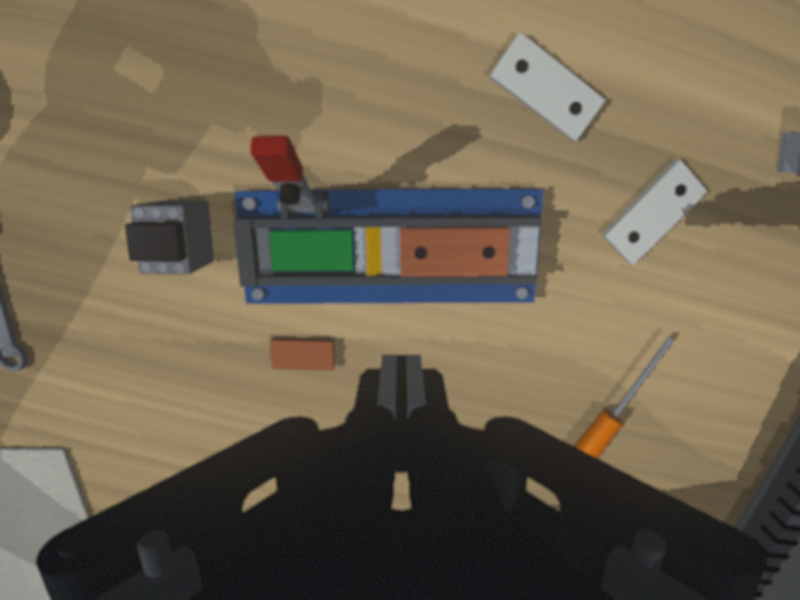

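The wrist view shows the fixture aligned with the picture. Base corners are at (236,190), (543,189), (535,302), (246,302). The lip is at x 366–381, y 228–275, the bar spans 400–510 × 228–275, and the pad spans 270–354 × 230–272.

```bash
python3 - <<'E'
import pickle
from h import *
c=pickle.load(open('w.pkl','rb')); k=1/1.42857
P=lambda u,v,z:px(c,(u+.5)*k-.5,(v+.5)*k-.5,z)
b=np.array([P(*q,.014) for q in[(236,190),(543,189),(535,302),(246,302)]]); d=b[0]-b[1]+b[3]-b[2]
print(b.round(4),[np.linalg.norm(b[i]-b[(i+1)%4]).round(4) for i in range(4)])
yaw=np.arctan2(-d[0],d[1]); r=R.from_euler('z',yaw); print(np.degrees(yaw))
o=b.mean(0)-r.apply([0,-.0655,.014]); print('o base',o)
print('o lip',P(373.5,251.5,.028)-r.apply([0,-.0485,.028]))
print('o pad',P(312,251,.0245)-r.apply([0,0,.0245]))
kk=np.array([P(*q,.036) for q in[(400,228),(510,228),(510,275),(400,275)]]).mean(0); print('bar',r.inv().apply(kk-o))
for q in[(356,250),(400,250),(510,250),(515,250)]: print(r.inv().apply(P(*q,.026)-o).round(4))
# depth
for q in[(312,250),(374,251),(450,251),(275,160)]: print(q,r.inv().apply(px(c,q[0]*k,q[1]*k)-o).round(4))
E
```

```text
[[ 0.5724  0.0877  0.014 ]
 [ 0.6361 -0.1646  0.014 ]
 [ 0.5394 -0.1902  0.014 ]
 [ 0.4756  0.0644  0.014 ]] [np.float64(0.2602), np.float64(0.1001), np.float64(0.2625), np.float64(0.0996)]
14.117586128948048
o base [5.39891288e-01 1.28709717e-02 1.21430643e-17]
o lip [5.39743361e-01 8.96173593e-03 2.42861287e-17]
o pad [5.38689586e-01 1.28693550e-02 2.08166817e-17]
bar [ 0.0001349  -0.11990881  0.036     ]
[-0.0002 -0.0374  0.026 ]
[-0.0002 -0.0745  0.026 ]
[-0.0002 -0.1677  0.026 ]
[-1.000e-04 -1.719e-01  2.600e-02]
(312, 250) [-0.0006  0.0002  0.024 ]
(374, 251) [-0.001  -0.0528  0.0273]
(450, 251) [ 0.0007 -0.1157  0.0365]
(275, 160) [ 0.0721 -0.0005  0.1216]
```

```bash
cat >> to.py <<'E'
F=np.array([.5398,.0128,0,np.radians(14.1)])
def tf(x,y,z): return to(fix(F,np.array([x,y,z])/1000))
def inF():
    s=get_state(); f=s['contact_force']; r=R.from_euler('z',-F[3])
    return (r.apply(s['eef_pos']-F[:3])*1000).round(1), r.apply(f).round(1), s['time']
E
python3 -c "
from to import *
print(tf(0,-190,70),tf(0,-190,30.),inF())"
```

```text
(array([  5.7, 113.3, 181. ]), np.float64(13.9)) (array([  5.7, 113.3, 221. ]), np.float64(13.9)) (array([ -5.2, -76.7, 251. ]), array([ 0.3, -0.5, -0.2]), 1.95)
```

```bash
python3 -m crank '[[[6,113,50],-0.2,255],[[6,113,100],-0.2,255],[[6,113,150],-0.2,255],[[6,113,200],-0.2,255],[[6,113,210],-0.2,255],[[6,113,216],-0.2,255],[[6,113,221],-0.2,255],[[6,113,221],-0.2,255],[[6,113,221],-0.2,255]]'
python3 -c "
from to import *
print(inF(),tf(0,-165,30))
c=cam('wrist'); cv2.imwrite('pics/w2.png',cv2.resize(c['frame'],(800,600)))"
```

```text
time: 2.85
eef_pos: [0.5892, -0.1709, 0.0337]
tcp_rot: [0.992, 0.124, 0.002, 0.001]
contact_force: [-0.5, -0.3, 0.3]
opening: 0.004
finger_force: 0.0
(array([   3.2, -190.2,   33.7]), array([-0.6, -0.2,  0.3]), 2.85) (array([ -3.2, -25.2,   3.6]), np.float64(14.19))
```

View pics/w2.png

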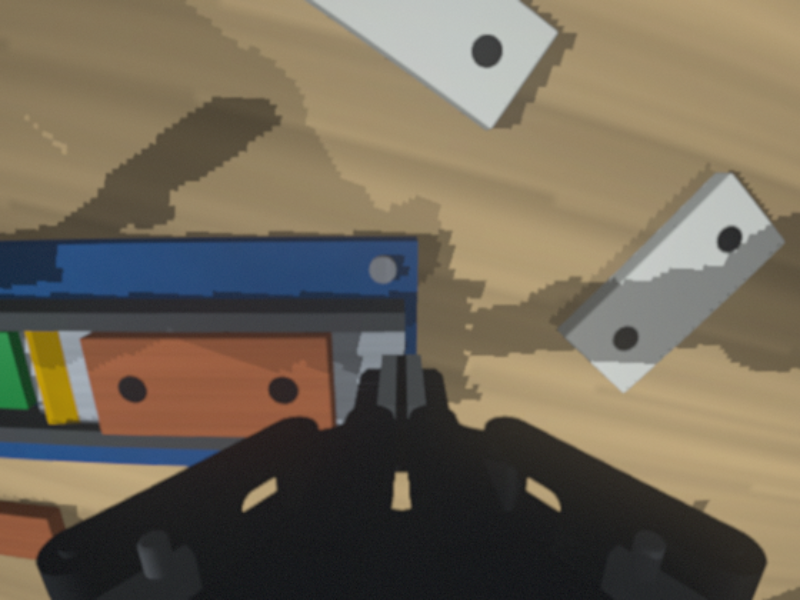

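The fingers stand just behind the bar's tail (edge at x≈333, fingers at 380–420), inside the channel. Now I push along +y (tool −y).

```bash
python3 -m crank '[[[-3,-6,2],0,255],[[-3,-12,2],0,255],[[-3,-18,2],0,255],[[-3,-26,2],0,255],[[-3,-34,2],0,255],[[-3,-42,2],0,255],[[-3,-50,2],0,255],[[-3,-58,2],0,255],[[-3,-66,2],0,255],[[-3,-66,2],0,255]]'
python3 -c "
from to import *
print(inF(),tf(0,-60,30))"
```

```text
time: 3.9
eef_pos: [0.569, -0.1061, 0.0295]
tcp_rot: [0.992, 0.124, 0.001, 0.0]
contact_force: [1.1, -1.9, 5.1]
opening: -0.0
finger_force: 4.0
(array([  -0.7, -122.4,   29.5]), array([ 0.6, -2.1,  5.1]), 3.9) (array([  0.8, -62.4,  -0.6]), np.float64(14.22))
```

```bash
python3 -m crank '[[[0,-3,-2],0,255],[[0,-6,-2],0,255],[[0,-9,-2],0,255],[[0,-12,-2],0,255],[[0,-12,-2],0,255]]'
python3 -c "
from to import *
print(inF(),tf(0,-60,30))
c=cam('wrist'); cv2.imwrite('pics/w3.png',cv2.resize(c['frame'],(800,600)))"
```

```text
time: 4.4
eef_pos: [0.5644, -0.0943, 0.0298]
tcp_rot: [0.992, 0.124, -0.001, -0.001]
contact_force: [-0.3, -0.1, -0.1]
opening: 0.001
finger_force: 0.2
(array([  -2.2, -109.9,   29.8]), array([-0.3,  0. , -0.1]), 4.4) (array([  2.3, -49.9,  -0.2]), np.float64(14.19))
```

View pics/w3.png

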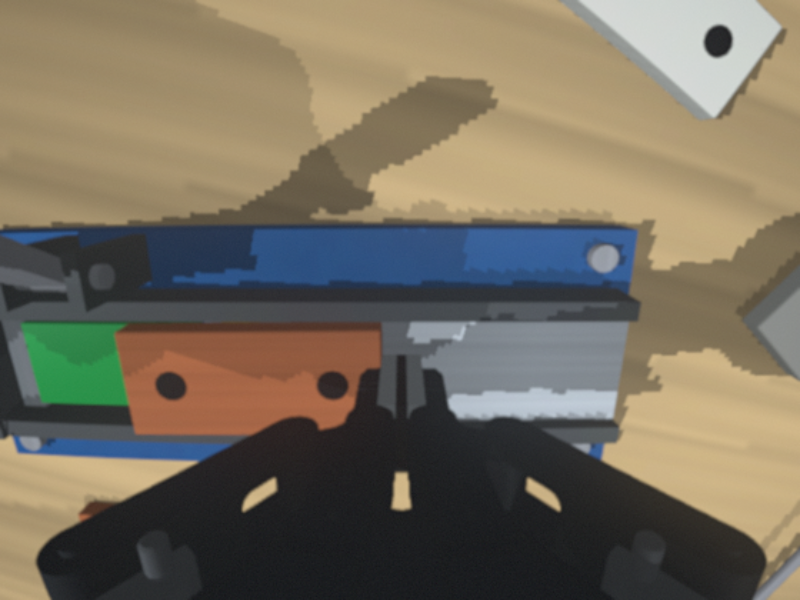

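The bar rides over the lip with its tail at the fingers (x≈381). I keep pushing, with the tip 1 mm higher.

```bash
python3 -m crank '[[[2,-6,-1],0,255],[[2,-12,-1],0,255],[[2,-18,-1],0,255],[[2,-24,-1],0,255],[[2,-30,-1],0,255],[[2,-36,-1],0,255],[[2,-42,-1],0,255],[[2,-48,-1],0,255],[[2,-48,-1],0,255]]'
python3 -c "
from to import *
print(inF(),tf(0,-51,31))
c=cam('wrist'); cv2.imwrite('pics/w4.png',cv2.resize(c['frame'],(800,600)))"
```

```text
time: 5.35
eef_pos: [0.5553, -0.0477, 0.0319]
tcp_rot: [0.992, 0.124, 0.0, 0.0]
contact_force: [-1.3, -2.9, 2.9]
opening: 0.002
finger_force: 1.9
(array([  0.3, -62.5,  31.9]), array([-2. , -2.5,  2.9]), 5.35) (array([ -0.3, -11.5,   0.9]), np.float64(14.22))
```

View pics/w4.png

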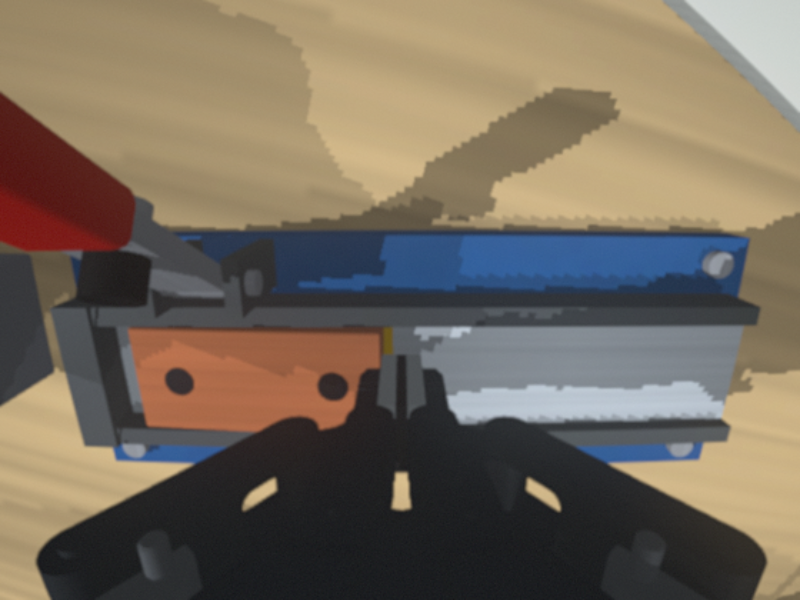

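The bar's front is nearly at the end stop (its left edge at 130, stop face about 120). Its tail is still on the lip (x≈385). I push the last ~11 mm slowly.

```bash
python3 -m crank '[[[0,-3,1],0,255],[[0,-5,1],0,255],[[0,-7,1],0,255],[[0,-9,1],0,255],[[0,-11,1],0,255],[[0,-11,1],0,255],[[0,-11,1],0,255]]'
python3 -c "
from to import *
print(inF())
c=cam('wrist'); import pickle; pickle.dump(c,open('w.pkl','wb')); cv2.imwrite('pics/w5.png',cv2.resize(c['frame'],(800,600)))"
```

```text
time: 6.1
eef_pos: [0.5532, -0.039, 0.0314]
tcp_rot: [0.992, 0.124, 0.0, 0.002]
contact_force: [-3.1, -7.4, 6.8]
opening: 0.001
finger_force: 4.6
(array([  0.4, -53.5,  31.4]), array([-4.8, -6.5,  6.8]), 6.1)
```

View pics/w5.png

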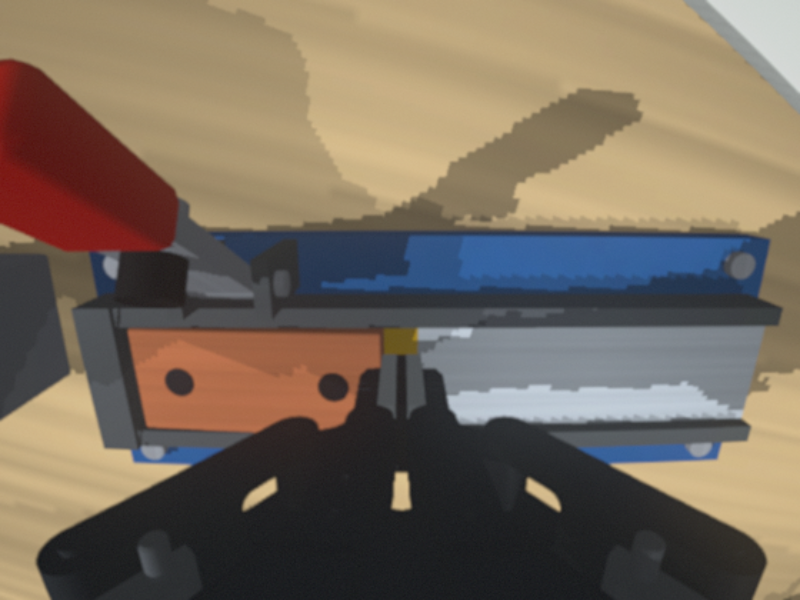

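The front edge now meets the end stop and the force has risen to 6.5 N. I back off and lift, then move above the bar's middle for pressing.

```bash
python3 -m crank '[[[0,6,0],0,255],[[0,6,-30],0,255],[[0,6,-60],0,255],[[0,6,-60],0,255],[[0,6,-60],0,255]]'
python3 - <<'E'
from to import *
import pickle
c=cam('wrist'); cv2.imwrite('pics/w6.png',cv2.resize(c['frame'],(800,600)))
r=R.from_euler('z',-F[3])
for y in(-55,-49,-40,-30,-20,0,20,30,40,50):
  o=[]
  for x in(17,5):
    u=proj(c,fix(F,np.array([x,y,33])/1000))[0]
    o.append((r.apply(px(c,*u)-F[:3])*1000).round(1))
  print(y,*o)
print(inF(),tf(0,0,60),tf(0,0,38))
E
```

```text
time: 6.65
eef_pos: [0.5543, -0.0426, 0.0906]
tcp_rot: [0.992, 0.123, 0.001, -0.0]
contact_force: [-0.6, 0.3, -0.3]
opening: 0.002
finger_force: 0.0
-55 [ 15.3 -55.   26.9] [  2.9 -55.   26.9]
-49 [ 15.6 -48.8  28.1] [  3.3 -48.8  28. ]
-40 [ 18.3 -40.4  37.6] [  6.7 -40.4  38. ]
-30 [ 18.1 -30.5  36.8] [  6.5 -30.6  37.4]
-20 [ 18.1 -20.7  36.8] [  6.4 -20.7  37. ]
0 [17.7 -0.7 35.6] [ 6.  -0.8 35.9]
20 [17.5 19.3 34.7] [ 5.8 19.2 35.2]
30 [17.2 29.7 33.6] [ 5.3 29.6 34. ]
40 [17.2 39.7 33.7] [ 5.1 39.9 33.2]
50 [17.4 49.3 34.3] [ 5.4 49.4 34.1]
(array([ -0.3, -56.9,  89.4]), array([-0.6,  0.2, -0.6]), 6.7) (array([  0.4, -56.9,  29.5]), np.float64(14.18)) (array([  0.4, -56.9,  51.5]), np.float64(14.18))
```

View pics/w6.png

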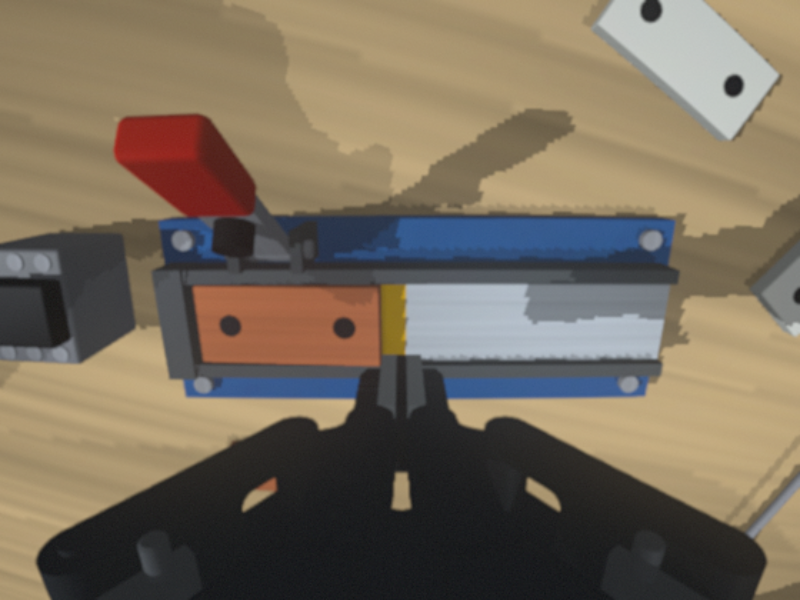

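The bar's tail still rests on the lip: its top is at 38 mm there against 33 mm at the front, with a small gap left at the stop. I go back down and push the last millimetres.

```bash
python3 -m crank '[[[0,3,30],0,255],[[0,3,56],0,255],[[0,3,56],0,255],[[0,-1,56],0,255],[[0,-3,56],0,255],[[0,-5,56],0,255],[[0,-5,56],0,255]]'
python3 -c "
from to import *
print(inF())"
python3 -m crank '[[[0,-1,0],0,255],[[0,-2,0],0,255],[[0,-2,0],0,255]]'
python3 -c "
from to import *
print(inF())"
```

```text
time: 7.4
eef_pos: [0.5534, -0.0382, 0.0353]
tcp_rot: [0.992, 0.124, 0.001, 0.0]
contact_force: [0.8, 0.2, -0.4]
opening: 0.003
finger_force: 0.0
(array([  0.7, -52.8,  35.3]), array([ 0.8,  0. , -0.4]), 7.4)
time: 7.7
eef_pos: [0.5524, -0.0364, 0.0345]
tcp_rot: [0.992, 0.124, 0.0, -0.0]
contact_force: [0.1, 0.2, 0.1]
opening: 0.001
finger_force: 0.0
(array([  0.3, -50.8,  34.5]), array([0.2, 0.1, 0.1]), 7.7)
```

```bash
cat > prof.py <<'E'
from to import *
c=cam('wrist'); r=R.from_euler('z',-F[3])
for y in(-49,-44,-40,-30,-20,0,20,30,40,44,46,48,52):
    u=proj(c,fix(F,np.array([17,y,33])/1000))[0]
    print(y,(r.apply(px(c,*u)-F[:3])*1000).round(1),c['frame'][int(u[1]),int(u[0])])
print(inF())
E
python3 prof.py
```

```text
-49 [ 15.2 -49.   28.4] [ 31  87 106]
-44 [ 17.3 -44.   33.7] [ 67  94 150]
-40 [ 17.2 -40.   33.4] [ 68  94 150]
-30 [ 17.5 -30.2  34.2] [ 67  95 151]
-20 [ 17.2 -20.1  33.4] [ 66  95 152]
0 [17.2 -0.1 33.4] [ 67  95 153]
20 [17.4 19.5 33.9] [ 69  98 157]
30 [17.5 29.3 34.3] [ 70  98 157]
40 [17.4 39.3 34.1] [ 70  99 160]
44 [17.2 43.6 33.6] [ 64  89 140]
46 [15.6 48.4 29.4] [48 45 46]
48 [17.  48.1 32.9] [48 47 48]
52 [17.5 51.1 34.2] [89 87 83]
(array([  0.2, -50.8,  34.5]), array([-1.1, -0.1, -0.2]), 7.75)
```

The bar dropped in and lies level, its top at about 34 mm, on the raised pad. Now I press at its middle.

```bash
python3 -m crank '[[[0,0,-15],0,255],[[0,-26,-15],0,255],[[0,-51,-15],0,255],[[0,-51,-8],0,255],[[0,-51,-3],0,255],[[0,-51,-1],0,255],[[0,-51,1],0,255],[[0,-51,1],0,255]]'
python3 -c "
from to import *
print(inF())"
python3 -m crank '[[[0,0,1],0,255],[[0,0,2],0,255],[[0,0,3],0,255],[[0,0,3],0,255],[[0,0,3],0,255]]'
python3 -c "
from to import *
print(inF())"
```

```text
time: 8.55
eef_pos: [0.5402, 0.0122, 0.0333]
tcp_rot: [0.992, 0.123, 0.0, 0.0]
contact_force: [0.4, 0.2, -0.2]
opening: -0.0
finger_force: 0.0
(array([ 0.3, -0.7, 33.3]), array([ 0.5,  0. , -0.2]), 8.55)
time: 9.05
eef_pos: [0.5403, 0.0123, 0.0309]
tcp_rot: [0.992, 0.124, 0.0, 0.0]
contact_force: [-1.9, -2.2, 5.2]
opening: 0.005
finger_force: 2.6
(array([ 0.3, -0.6, 30.9]), array([-2.3, -1.7,  5.2]), 9.05)
```

```bash
python3 -m crank '[[[0,0,1],0,255],[[0,0,2],0,255],[[0,0,2],0,255],[[0,0,2],0,255]]'
python3 -c "
from to import *
print(inF())"
python3 -m crank '[[[0,0,1],0,255],[[0,0,2],0,255],[[0,0,2],0,255],[[0,0,2],0,255]]'
python3 -c "
from to import *
print(inF())"
```

```text
time: 9.45
eef_pos: [0.5403, 0.0123, 0.03]
tcp_rot: [0.992, 0.124, -0.0, 0.001]
contact_force: [-5.5, -1.9, 12.3]
opening: 0.0
finger_force: 5.9
(array([ 0.3, -0.6, 30. ]), array([-5.8, -0.6, 12.3]), 9.45)
time: 9.85
eef_pos: [0.5403, 0.0123, 0.0299]
tcp_rot: [0.992, 0.124, -0.001, 0.0]
contact_force: [-10.7, -2.2, 23.0]
opening: 0.0
finger_force: 11.6
(array([ 0.4, -0.6, 29.9]), array([-11. ,   0.5,  23. ]), 9.85)
```

A hard stop: the force climbs from 12 to 23 N with the tip staying at 29.9–30.0 mm. I lift and check by depth.

```bash
python3 -m crank '[[[0,0,-20],0,255],[[0,20,-60],0,255],[[0,50,-90],0,255],[[0,50,-130],0,255],[[0,50,-130],0,255],[[0,50,-130],0,255]]'
python3 - <<'E'
from to import *
import pickle
c=cam('wrist'); pickle.dump(c,open('w.pkl','wb')); r=R.from_euler('z',-F[3])
X,Y=np.meshgrid(np.arange(-16,17,4),np.arange(-42,43,6)); 
def z(x,y,h): return (r.apply(px(c,*proj(c,fix(F,np.array([x,y,h])/1000))[0])-F[:3])*1000)
q=np.array([z(x,y,30) for x,y in zip(X.ravel(),Y.ravel())]); q=q[q[:,2]<45]
A=np.c_[q[:,:2],np.ones(len(q))]; print('bar plane',np.linalg.lstsq(A,q[:,2],rcond=None)[0],len(q),np.median(q[:,2]))
print('channel floor',np.median([z(x,y,26)[2] for x in(-10,0,10) for y in(-80,-100,-120,-90)]),'stop top',np.median([z(x,y,34)[2] for x in(-10,0,10) for y in(53,55)]))
print('guide',np.median([z(-24.5,y,32)[2] for y in range(-40,40,5)]))
# clamp: high points
h,w=c['range_z'].shape; pts=[]
for v in range(0,250,4):
  for u in range(0,300,4):
    b=c['frame'][v,u].astype(int)
    if b[2]>90 and b[1]<50 and b[0]<50: pts.append(r.apply(px(c,u,v)-F[:3])*1000)
pts=np.array(pts); print('red',len(pts),np.percentile(pts,[5,50,95],axis=0).round(1))
print(inF(),tf(105,0,150))
E
```

```text
time: 10.45
eef_pos: [0.5527, -0.0356, 0.157]
tcp_rot: [0.992, 0.123, 0.001, 0.0]
contact_force: [0.2, 0.3, -0.5]
opening: -0.002
finger_force: 0.0
bar plane [ 1.68175049e-03 -5.83486089e-04  3.01191789e+01] 135 30.122013730518205
channel floor 25.92197391544518 stop top 34.22529462468035
guide 32.07896869646465
red 96 [[ 62.2  -7.7 102. ]
 [ 74.4   1.  124.1]
 [ 85.    9.9 127.4]]
(array([ -0.3, -49.4, 155.3]), array([-0. ,  0.8,  0.1]), 10.5) (array([105.4, -49.3,   5.2]), np.float64(14.18))
```

The bar is home: level plane at 30.1 mm, with the guides reading 32.1 and the channel floor 25.9. The clamp end is near (80, 127), so the angle is about 2.0 rad. I go behind the handle with shut fingers.

```bash
python3 -m crank '[[[50,0,0],0,255],[[95,0,0],0,255],[[118,0,0],0,255],[[118,-40,0],0,255],[[118,-49,0],0,255],[[118,-49,25],0,255],[[118,-49,50],0,255],[[118,-49,50],0,255],[[118,-49,50],0,255]]'
python3 -c "
from to import *
print(inF(),tf(57,0,112),tf(30,0,116))"
```

```text
time: 11.4
eef_pos: [0.6532, 0.041, 0.1045]
tcp_rot: [0.992, 0.124, -0.002, -0.0]
contact_force: [-0.4, 0.6, 0.8]
opening: 0.0
finger_force: 0.0
(array([116.9,  -0.3, 104.5]), array([-0.2,  0.7,  0.8]), 11.4) (array([-59.9,  -0.4,  -7.2]), np.float64(14.2)) (array([-86.9,  -0.4, -11.2]), np.float64(14.2))
```

```bash
python3 -m crank '[[[-10,0,0],0,255],[[-20,0,0],0,255],[[-30,0,-3],0,255],[[-40,0,-6],0,255],[[-50,0,-9],0,255],[[-60,0,-11],0,255],[[-70,0,-12],0,255],[[-78,0,-12],0,255],[[-87,0,-11],0,255],[[-87,0,-11],0,255]]'
python3 -c "
from to import *
print(inF(),tf(9.5,0,106.7),tf(-24,0,50.5))"
```

```text
time: 12.4
eef_pos: [0.5678, 0.0195, 0.116]
tcp_rot: [0.992, 0.123, -0.002, -0.001]
contact_force: [0.0, 0.4, -0.2]
opening: -0.002
finger_force: 0.0
(array([ 28.8,  -0.3, 116. ]), array([ 0.1,  0.4, -0.2]), 12.4) (array([-19.3,  -0.4,   9.4]), np.float64(14.17)) (array([-52.5,  -0.3,  65.7]), np.float64(14.17))
```

```bash
cat > red.py <<'E'
from to import *
r=R.from_euler('z',-F[3])
for n in('scene','top'):
    c=cam(n); b=c['frame'].astype(int); m=(b[...,2]>80)&(b[...,1]<60)&(b[...,0]<60)
    p=np.array([r.apply(px(c,u,v)-F[:3])*1000 for v,u in np.argwhere(m)])
    p=p[(abs(p[:,0])<160)&(abs(p[:,1])<40)&(p[:,2]>25)] if len(p) else p
    print(n,len(p),np.percentile(p,[5,50,95],axis=0).round(1) if len(p) else '')
    if len(p): q=np.median(p,0); print('theta~',np.arctan2(q[2]-44,40-q[0]))
E
python3 red.py
```

```text
scene 97 [[-21.3 -25.7  30.5]
 [ 12.2 -10.2 109.1]
 [ 23.6  27.9 130.7]]
theta~ 1.1671724347388228
top 0
  return _methods._mean(a, axis=axis, dtype=dtype,
  ret = ret.dtype.type(ret / rcount)
```

The clamp is at about 1.17 rad, as planned. I follow the arc down.

```bash
python3 -m crank '[[[-10,0,4],0,255],[[-20,0,9],0,255],[[-29,0,17],0,255],[[-36,0,24],0,255],[[-41,0,31],0,255],[[-45,0,37],0,255],[[-48,0,44],0,255],[[-50,0,51],0,255],[[-52,0,57],0,255],[[-52,0,57],0,255]]'
python3 -c "
from to import *
print(inF())"
python3 -m crank '[[[-1,0,3],0,255],[[-1,0,6],0,255],[[-1,0,8],0,255],[[-1,0,9],0,255],[[-1,0,9],0,255]]'
python3 -c "
from to import *
print(inF())"
```

```text
time: 13.5
eef_pos: [0.5189, 0.007, 0.0589]
tcp_rot: [0.992, 0.123, -0.001, -0.0]
contact_force: [0.3, -0.5, 0.4]
opening: 0.0
finger_force: 0.0
(array([-21.7,  -0.6,  58.9]), array([ 0.2, -0.5,  0.4]), 13.5)
time: 14.0
eef_pos: [0.5189, 0.0066, 0.0511]
tcp_rot: [0.992, 0.123, 0.0, -0.0]
contact_force: [0.4, -0.5, -0.7]
opening: 0.002
finger_force: 0.0
(array([-21.8,  -0.9,  51.1]), array([ 0.2, -0.6, -0.7]), 14.0)
```

```bash
python3 -m crank '[[[0,0,1],0,255],[[0,0,2],0,255],[[0,0,3],0,255],[[0,0,3],0,255]]'
python3 -c "
from to import *
print(inF())"; python3 red.py 2>/dev/null
```

```text
time: 14.4
eef_pos: [0.5191, 0.0065, 0.0504]
tcp_rot: [0.992, 0.124, -0.001, -0.0]
contact_force: [-6.0, 0.3, 13.0]
opening: 0.001
finger_force: 6.3
(array([-21.6,  -1. ,  50.4]), array([-5.7,  1.8, 13. ]), 14.4)
scene 165 [[-48.  -35.   28.8]
 [-17.4 -11.9  30.5]
 [  4.3   0.6  51.1]]
theta~ -0.23055175802938524
top 0
```

The clamp has hit its hard stop: 13 N at z 50.4, where the shut handle's top is 50.5. I release upward and check.

```bash
python3 -m crank '[[[0,0,-20],0,255],[[0,0,-60],0,255],[[0,0,-100],0,255],[[0,40,-120],0,255],[[0,60,-120],0,255],[[0,60,-120],0,255],[[0,60,-120],0,255]]'
python3 - <<'E'
from to import *
c=cam('wrist'); r=R.from_euler('z',-F[3]); cv2.imwrite('pics/w7.png',cv2.resize(c['frame'],(800,600)))
z=lambda x,y,h:(r.apply(px(c,*proj(c,fix(F,np.array([x,y,h])/1000))[0])-F[:3])*1000).round(1)
for x in(15,0,-18,-30,-40,-48): print('clamp',x,z(x,0,50))
for p in[(10,-38),(-10,-30),(0,-20),(10,20),(0,35)]: print('bar',z(*p,30))
print(inF())
E
```

```text
time: 15.2
eef_pos: [0.5331, -0.0515, 0.1677]
tcp_rot: [0.992, 0.123, -0.0, -0.0]
contact_force: [-1.1, -0.6, -0.0]
opening: 0.008
finger_force: 0.0
clamp 15 [14.7  0.5 48. ]
clamp 0 [ 0.7 -0.8 53.4]
clamp -18 [-17.8  -0.2  50.8]
clamp -30 [-29.8  -0.2  50.7]
clamp -40 [-39.8  -0.2  50.7]
clamp -48 [-47.6  -0.3  51.1]
bar [ 10.  -38.   29.8]
bar [-10.  -30.   30.2]
bar [ -0.  -20.   29.9]
bar [10.1 19.9 30.3]
bar [ 0.1 34.9 30.4]
(array([-22.3, -60.1, 167.3]), array([-0. , -0.2, -0.2]), 15.25)
```

View pics/w7.png

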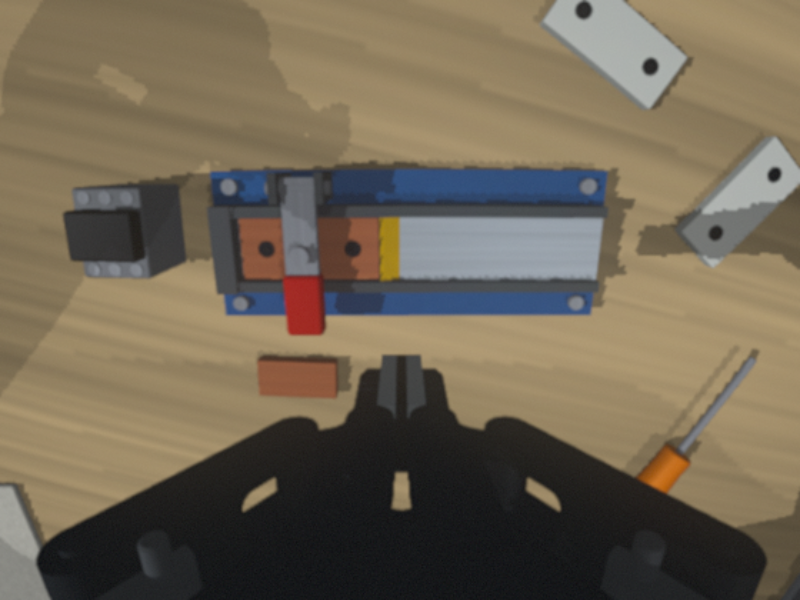

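The clamp is shut and level across the bar, its handle at (304,305) and 50.7 mm high along its length. The bar is level at 30 mm, the bystanders are in place, and the gripper touches nothing.

```bash
python3 -c "
from plant import ctrl
print(ctrl.sign_off())"
```

```text
the job is handed in; nothing more can be done
None
```

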